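Draw the bearing cap from a turntable hub with a screw-in puller

ROBOT

A 6-joint arm with a two-finger parallel gripper is mounted at the origin on the work surface. World frame = base frame: x ahead of the robot, y to its left, z up, the work surface at z = 0. Lengths are in m, angles in degrees, forces in N, time in s.
With the tool pointing down it reaches from about 0.4 to 0.825 m from the base axis. Payload 7 kg.
Tool frame: the origin (TCP) lies on the centre line of the jaws, within the pads' length; the fingertips stand 14 mm ahead of it and the grasp point (between the pads) lies 5 mm behind it; z points along the fingers, x is the direction in which the jaws open and shut, and the axes are right-handed (so a half turn about z gives the same grasp; the last joint's range is limited). The gripper opens to 88 mm and grips with 3 to 60 N. Pads are 19 mm wide; open, the fingers measure 130 mm over their backs; the gripper's body (78 mm by 193 mm) begins 47 mm behind the grasp point.
Start: joints at [-51.56, 20.546, 0.682, 0, -70.136, -16.507], TCP at [0.252, -0.626, 0.241] pointing down, gripper open.
Joint ranges: [-176.03, 176.03], [-82.01, 121.73], [-58.28, 71.71], [-173.87, 95.51], [-174.79, -0.11], [-173.66, 173.66]. Speed limits (degrees/s): [136.94, 136.94, 172.46, 180, 180, 180].

INTERFACE

Orientations are given as [roll, pitch, yaw] about the fixed x, y, z axes, in that order (R = Rz(yaw) Ry(pitch) Rx(roll)).
In Python, from plant import * gives the robot as it stands.
- The arm moves only by the shell command python3 -m handwheel 'ROWS' [OPENING]. ROWS is JSON, a list of rows, each a list of 2 entries, a list of its own where there are three numbers: the shift along the tool's x, y, z each as a share of 0.2 m, from -1 to 1, then the turn, a rotation vector about the tool's x, y, z each as a share of 360 degrees, from -1 to 1. In form: [[[tx, ty, tz], [ax, ay, az]], ...]. A call has 1 to 5 rows; each row is the pose to reach, as a shift and turn from the pose commanded when the call began, along the tool's axes at that moment, turning the shorter way round; what a row does not reach only later rows make up. A row lasts 1/12 s, in which the tool goes at most 41.7 mm and 7.16 degrees, less where a joint would pass 70% of its speed; a pose out of reach is approached as far as the arm can. A call with a number of a shift or a turn outside -1 to 1 is refused whole. A call with a gripper value outside its range is refused whole. OPENING is the closure, from -1 (fully open) to 1 (shut), set as the call begins (- or left out, the last holds). The fingers move at their own pace and stop on an object; the grip force is fixed at half the most. Time passes only in rows, so rows that repeat a pose let the fingers close. It gives the time, the measured TCP pose, the force and the opening at its end, in the units of the state.
- get_obs(): the state, without advancing time (a new reading comes with each control period).
- snapshot(name): name is "scene" or "top" or "wrist"; returns a dict with "color" (480x640x3 uint8, red, green, blue), "z_map" (480x640 float32, m along the optical axis (not along the pixel's ray), 0 where there is no reading), "intrinsics" (3x3 intrinsics, pixels), "rvec" (rotation vector, rad) and "tvec" (3), from world to camera coordinates, as OpenCV has them. Camera axes: x right, y down, z forward; pixel columns grow to the right and rows downward; lengths in m; the calibration is good to about 2 mm. A picture is of the moment at which its call begins.
- close_job(): hands the job in, once; it reports no verdict.
The state is a dict: "clock": time; "joint_pos": joint angles; "qvel": joint speeds; "tau": joint torques, N m; "tool_pos": TCP position; "orientation": TCP orientation; "force": force on the tool from outside, world axes, zero at the start; "moment": the same for the moment, N m; "opening": finger opening in m.
Only numpy, scipy, OpenCV 4.12 (cv2) and the standard library are available. Lean on these libraries where they do the work, as an engineer would, in place of code of your own. Each camera call takes 0.05 s, during which the arm holds its last target. There are 200 camera calls.

TASK

The turntable's bearing has seized, so draw the square wooden cap out of its hub: take the wooden-handled puller from its stand, feel for the start of the thread in the cap and screw the puller in clockwise until its collar sits down on the cap, then pull the cap straight up out of the hub. Stand the cap upright, wholly on the round cork trivet, with the puller still screwed in, and let go. Work with a light hand, never forcing the puller or banging the cap down, do not touch the cap with the gripper itself, and leave the jar, cups, timer and everything else where they are.

Things in the scene. Friction and masses are not known exactly. Their poses are not given: they have to be found in the camera images.
- turntable: Round wooden turntable, 380 mm across, fixed: it neither moves nor turns. Origin on the counter under its centre, z up; board top at z = 30 mm. 130 to 140 mm from its centre stand a glass jar (160 mm tall), a steel spoon cup (155 mm with its spoons) and two white cups (71 mm).
- hub_top (a point): Centre of the top of the turntable's square wooden hub (80 x 80 mm, top 66 mm above the counter), turntable's axes. Its square socket, 52 x 52 mm, is 36 mm deep. Two sprung shoes in it grip the cap: the puller must draw with about 8 to 15 N, held while the cap rises its first 25 mm.
- cap: Square wooden cap 50 x 50 x 36 mm, about 0.2 kg, in the hub's socket with 1 mm play each side, top flush with the hub. Origin at the centre of its underside, z up, top at z = 36 mm, sides along x and y. It can stand on its flat underside. More than 40 N between puller and cap counts as forcing.
- cap_top (a point): Centre of the cap's top, cap's axes. Here lies a flush round steel bush, 34 mm across: bore 14.8 mm diameter, 31 mm deep, and one straight slot through it, 8.4 mm wide, 34 mm long, where the puller's cross pin enters. The slot is set anywhere within 0.32 rad either way of the cap's x axis (not reported: see it or feel for it); the bush does not turn in the cap.
- cap_thread (a point): On the bore's axis 11.7 mm below the cap's top: the pin's place when home. Within 0.1 rad of the slot (either way round) the pin drops 11 mm on to a ledge; the collar is then 3 mm above the cap. Turning clockwise from above then takes it down 3 mm between 0.2 and 0.85 rad, collar on cap; hard stop at 1.15 rad, so 0.95 to 1.05 is right. Lost motion when pulled 1.2 mm.
- puller: Puller, 107 mm long, 0.12 kg, steel with a flat wooden handle, upright in its stand at the start. Origin on its axis at the underside of its round collar (30 mm diameter, 5 mm thick), z up along the rod. The rod is 12 mm round above and below the collar; its nose ends at z = -27 mm, the last 6 mm tapering to 6 mm diameter.
- puller_pin (a point): Middle of the puller's cross pin, 11.7 mm below the collar's underside, puller's axes: the pin is 5 mm thick, 28 mm long overall, along x.
- puller_grip (a point): Centre of the puller's flat handle, 63 mm above its origin, puller's axes: 44 mm wide along x (in line with the pin), 12 mm thick along y, from 46 to 80 mm above the collar's underside. Grip it across its thickness.
- stand: Wooden block 70 x 60 x 40 mm, fixed, that holds the puller upright, collar resting on the block's top. Origin at the centre of its underside, z up; its hole is 31 mm along x, 15 mm along y, 30 mm deep: the puller lifts straight up out of it (30 mm).
- trivet: Round cork trivet 140 mm across and 8 mm thick, fixed on the counter; origin at the centre of its underside, top at z = 8 mm. The cap is to stand wholly on it, within 35 mm of its centre.
- cookie_jar: Closed glass cookie jar, 92 mm across, 160 mm tall, on the turntable; origin at the centre of its underside. Leave it alone.
- snack_cup_a: White lidded snack cup, 71 mm across, 71 mm tall, on the turntable; origin at the centre of its underside. Leave it alone.
- snack_cup_b: Second white lidded snack cup, the same size, on the turntable; origin at the centre of its underside. Leave it alone.
- spoon_cup: Stainless steel cup with spoons, 72 mm across, 155 mm tall, on the turntable; origin at the centre of its underside. Leave it alone.
- timer: Red plastic turning-knob timer, 72 mm across, 56 mm tall, on the counter; origin at the centre of its underside. Leave it alone.
- salt_mill: Wooden salt mill, 44 mm across, 108 mm tall, on the counter; origin at the centre of its underside. Leave it alone.
- mug: White mug, 76 mm across, 90 mm tall, on the counter; origin at the centre of its underside. Leave it alone.
Mind the look-alikes: they are no part of the job. What is shaped like the cap but purple is not meant.

How it is judged (in metres and radians):
On the way, in this order (a step that is already met when the one before it is completed fails the run):
1. the puller is screwed into the cap until its collar sits on it, the cap still in the hub (z of puller in the frame of cap_top below 0.0015 m and horizontal distance between puller and cap_top below 0.003 m and z of cap in the frame of turntable below 0.036 m), for 0.2 s.
2. the cap hangs from the puller, clear above the hub (z of cap in the frame of turntable above 0.07 m and distance between puller and cap_top below 0.006 m and angle between puller's own z axis and vertical below 0.2 rad), for 0.1 s.
At the end, for the whole second after the job is handed in: The cap stands upright (within 0.08 rad) on the trivet, its centre within 35 mm of the trivet's centre, the puller still in it and upright (within 0.2 rad) with its collar's centre within 4 mm of the middle of the cap's top, both at rest and released (horizontal distance between cap and trivet below 0.035 m and z of cap in the frame of trivet between 0.005 and 0.011 m and angle between cap's own z axis and vertical below 0.08 rad and angle between puller's own z axis and vertical below 0.2 rad and distance between puller and cap_top below 0.004 m and linear speed of cap below 0.02 m/s and linear speed of puller below 0.03 m/s); the robot touches nothing.
It fails at once if the puller is forced: more than 40 N between puller and cap (contact force between puller and cap above 40 N).
It fails at once if the gripper itself touches the cap (contact force between the fingers and cap above 0.5 N).
It fails at once if the cap is pulled crooked (over 0.12 rad) while still in the hub, or tipped (over 0.5 rad) anywhere (angle between cap's own z axis and vertical above 0.5 rad or (z of cap in the frame of turntable below 0.062 m and horizontal distance between cap and turntable below 0.02 m and angle between cap's own z axis and vertical above 0.12 rad)).
It fails at once if the cap is banged down: more than 60 N between cap and trivet (contact force between cap and trivet above 60 N).
It fails at once if a bystander is disturbed (moved over 15 mm or tipped over 0.3 rad) (distance of any of cookie_jar, snack_cup_a, snack_cup_b, spoon_cup, timer, salt_mill, mug from where it was at the start of the episode above 0.015 m or angle between any of cookie_jar, snack_cup_a, snack_cup_b, spoon_cup, timer, salt_mill, mug's own z axis and vertical above 0.3 rad).
It also fails if it takes over 67 s, if anything falls off the work surface, if the arm or the gripper's body presses on something with over 40 N, if the wrist force passes 120 N, or if a joint passes its speed limit or range.

## Working session

There is one attempt and no reset: what is moved stays moved. The work goes in short steps, Python scripts to look and compute and a shell command to move; the robot and the scene stay as the last step left them, time stands still between calls to the robot, and variables do not carry over. Pictures are saved under pics/ and viewed, about 8 in all and at most 12, crops included, and the job is handed in when it is done.

```bash
mkdir -p pics; cat > h.py <<'E'
from plant import *
import numpy as np, cv2
def cam(n):
    s=snapshot(n); R=cv2.Rodrigues(np.array(s["rvec"],float))[0]; return s,R,np.array(s["tvec"],float).ravel(),np.array(s["intrinsics"],float)
def world(c,zfix=None):
    s,R,t,K=c; z=s["z_map"]; v,u=np.mgrid[:480,:640]
    P=np.stack([(u-K[0,2])/K[0,0]*z,(v-K[1,2])/K[1,1]*z,z],-1)
    return (P-t)@R
def save(n,img): cv2.imwrite("pics/"+n+".png",np.ascontiguousarray(img[...,::-1]))
E
python3 - <<'E'
from h import *
c=cam("top");s=cam("scene")
save("a",c[0]["color"]);save("b",s[0]["color"])
np.savez("top.npz",w=world(c),c=c[0]["color"]);np.savez("scene.npz",w=world(s),c=s[0]["color"])
print(get_obs())
for q in(c,s): print(-q[1].T@q[2],q[3][0,0])
E
```

```text
{'clock': 0.1, 'joint_pos': array([-5.15607720e+01,  2.05877218e+01,  6.37508507e-01, -1.86369902e-02,
       -7.01359256e+01, -1.65049747e+01]), 'qvel': array([ 0.08939558, -0.00696056, -0.0637482 ,  0.12451079, -0.12665533,
       -0.06457715]), 'tau': array([-1.37335312e-03, -5.84163773e+01,  2.93752527e+01,  7.01563731e+00,
        1.01643489e-02, -5.65713526e-05]), 'tool_pos': array([ 0.25193553, -0.62575446,  0.23969762]), 'orientation': array([-1.79992324e+02, -8.75675543e-02,  1.11927902e+02]), 'force': array([0.87497552, 0.03104304, 0.09290696]), 'moment': array([-0.00185262, -0.04691953, -0.03641328]), 'opening': 0.08811850896635155}
[ 0.39472494 -0.06964479  1.59319339] 588.8564353805615
[1.01722862 0.5707882  1.08327349] 557.8895438878355
```

View pics/a.png

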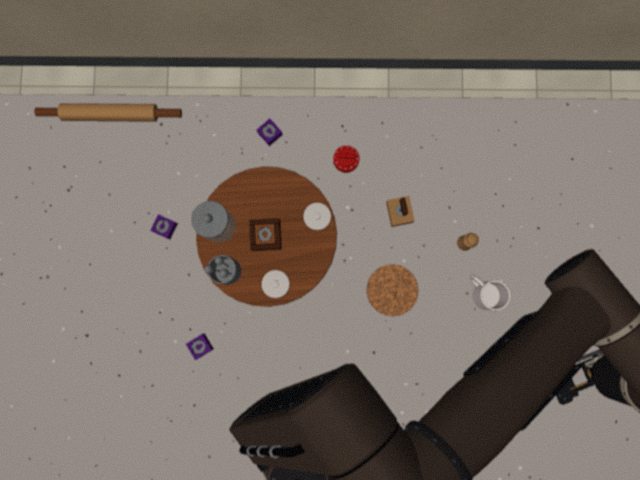

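View pics/b.png

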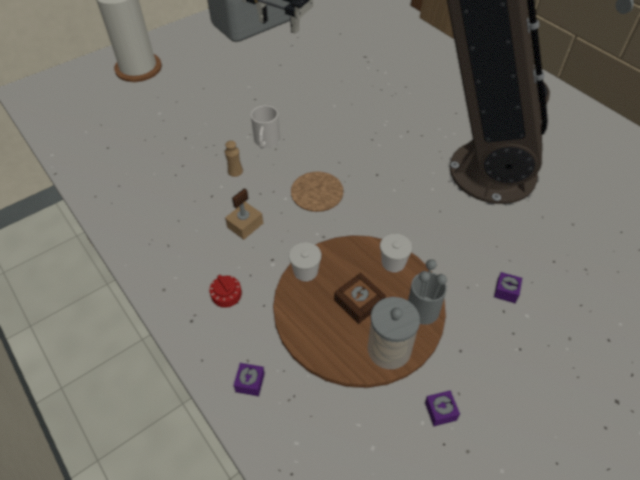

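Top view: the cap sits in the brown hub on the turntable at (265,234). The purple look-alikes are at (269,131), (164,227) and (200,347). The puller in its stand is at (400,211) and the trivet at (392,290). The wooden cap in the hub is the one meant; I'll confirm it in a crop and measure.

```bash
python3 - <<'E'
from h import *
d=np.load("top.npz");w=d["w"];c=d["c"]
def reg(n,u0,u1,v0,v1,f):
    a=w[v0:v1,u0:u1].reshape(-1,3);m=f(a,c[v0:v1,u0:u1].reshape(-1,3).astype(int));p=a[m]
    r=cv2.minAreaRect(p[:,:2].astype(np.float32)*1000); print(n,m.sum(),p.mean(0).round(4),p.min(0).round(3),p.max(0).round(3),np.round(r[0],1),np.round(r[1],1),round(r[2],1))
reg("hub",240,292,208,262,lambda a,k:(a[:,2]>.055)&(a[:,2]<.08))
reg("stand",380,420,190,232,lambda a,k:(a[:,2]>.03)&(a[:,2]<.048))
reg("handle",380,420,190,232,lambda a,k:(a[:,2]>.105)&(a[:,2]<.14))
reg("trivet",360,425,258,322,lambda a,k:(a[:,2]<.03)&(k[:,0]-k[:,2]>50))
reg("board",190,345,160,312,lambda a,k:(a[:,2]>.022)&(a[:,2]<.038)&(k[:,0]-k[:,2]>20))
reg("jar",185,240,195,250,lambda a,k:(a[:,2]>.13))
reg("cupA",300,335,200,232,lambda a,k:(a[:,2]>.085))
reg("cupB",258,292,268,300,lambda a,k:(a[:,2]>.085))
reg("spoon",200,245,252,290,lambda a,k:(a[:,2]>.1))
A=cv2.resize(c[205:265,235:295],(400,400),interpolation=2);B=cv2.resize(c[181:241,370:430],(400,400),interpolation=2)
save("c",np.hstack([A,B]))
E
```

```text
hub 871 [0.5636 0.1066 0.0637] [0.522 0.065 0.055] [0.606 0.148 0.075] [564. 107.] [81.2 80.8] 3.2
stand 472 [ 0.6304 -0.2497  0.0383] [ 0.594 -0.288  0.03 ] [ 0.672 -0.216  0.047] [ 633.5 -251.2] [71.  61.6] 12.5
handle 91 [ 0.6332 -0.2508  0.1169] [ 0.613 -0.26   0.105] [ 0.655 -0.242  0.126] [ 634.3 -251.5] [43.6 12.8] 12.5
trivet 2050 [ 0.4217 -0.2324  0.0064] [ 0.354 -0.3   -0.004] [ 0.489 -0.165  0.018] [ 421.5 -232.5] [134.3 134.8] 0.3
board 10891 [0.5689 0.091  0.0284] [ 0.375 -0.101  0.022] [0.771 0.295 0.038] [581.7 104.1] [375.9 413.4] 84.5
jar 1143 [0.585  0.2266 0.1784] [ 0.395 -0.07   0.13 ] [0.633 0.278 1.593] [521.8  92. ] [401.2  90.2] 64.5
cupA 584 [ 0.6057 -0.0306  0.109 ] [ 0.395 -0.07   0.085] [0.642 0.003 1.593] [517.7 -33. ] [247.7  67.1] 1.4
cupB 598 [0.4333 0.0727 0.0986] [ 0.395 -0.07   0.085] [0.468 0.107 1.593] [431.7  18.3] [177.9  69.2] 88.5
spoon 376 [0.4639 0.1916 0.2146] [ 0.395 -0.07   0.1  ] [0.502 0.24  1.593] [450.8  82.5] [316.4  70.8] 82.4
```

View pics/c.png

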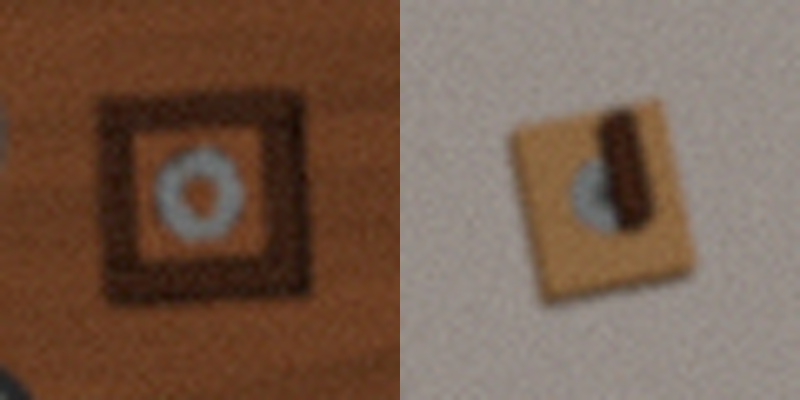

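The crop confirms the brown cap with its steel bush in the hub (left half). The slot runs roughly along image-vertical, which is world x. The puller handle is at yaw ≈ 12.5°. Next, a helper that works out rows, and then the approach.

```bash
cat >> h.py <<'E'
from scipy.spatial.transform import Rotation as Ro
def plan(p,yaw):
    o=get_obs(); R=Ro.from_euler("xyz",o["orientation"],degrees=True)
    G=Ro.from_euler("xyz",[180,0,yaw],degrees=True)
    d=R.inv().apply(np.array(p)-o["tool_pos"]); r=np.degrees((R.inv()*G).as_rotvec())
    print("clk",round(o["clock"],2),"q",o["joint_pos"].round(1),"pos",o["tool_pos"].round(4),"rpy",o["orientation"].round(2),"F",o["force"].round(1),"M",o["moment"].round(2),"op",round(o["opening"],4))
    print("shift shares",(d/.2).round(4),"turn shares",(r/360).round(4))
E
python3 -c "
from h import *
plan([.634,-.2515,.2],102.5)"
```

```text
clk 0.1 q [-51.6  20.6   0.6  -0.  -70.1 -16.5] pos [ 0.2519 -0.6258  0.2397] rpy [-1.7999e+02 -9.0000e-02  1.1193e+02] F [0.9 0.  0.1] M [-0.   -0.05 -0.04] op 0.0881
shift shares [1.0222 2.471  0.1997] turn shares [-0.     -0.0002  0.0262]
```

```bash
python3 -m handwheel '[[[0.08,0.2,0],[0,0,0]],[[0.16,0.4,0],[0,0,0]],[[0.24,0.6,0],[0,0,0]],[[0.32,0.8,0],[0,0,0]],[[0.4,1,0],[0,0,0]]]'
python3 -m handwheel '[[[0.08,0.2,0],[0,0,0]],[[0.16,0.4,0],[0,0,0]],[[0.24,0.6,0],[0,0,0]],[[0.32,0.8,0],[0,0,0]],[[0.4,1,0],[0,0,0]]]'
python3 -m handwheel '[[[0.08,0.2,0],[0,0,0]],[[0.2,0.4,0.1],[0,0,0.02]],[[0.22,0.47,0.2],[0,0,0.026]],[[0.22,0.47,0.2],[0,0,0.026]],[[0.22,0.47,0.2],[0,0,0.026]]]'
python3 - <<'E'
from h import *
plan([.634,-.2515,.1],102.5)
c=cam("wrist");save("d",c[0]["color"]);w=world(c)
o=get_obs();print("cam",-c[1].T@c[2])
m=(w[...,2]>.105)&(w[...,2]<.14)&(abs(w[...,0]-.634)<.05)&(abs(w[...,1]+.2515)<.05)
r=cv2.minAreaRect(w[m][:,:2].astype(np.float32)*1000);print(m.sum(),r)
E
```

```text
clock: 0.52
tool_pos: [0.4035, -0.4805, 0.2402]
orientation: [-180.0, -0.0, 111.9]
force: [1.3, -0.8, 0.0]
opening: 0.0875
clock: 0.93
tool_pos: [0.5542, -0.3362, 0.2404]
orientation: [-180.0, -0.0, 111.9]
force: [0.6, -0.6, -0.7]
opening: 0.0874
clock: 1.35
tool_pos: [0.6238, -0.2604, 0.198]
orientation: [-179.8, -0.1, 102.7]
force: [-1.4, 0.7, 0.7]
opening: 0.0875
clk 1.35 q [ -6.2  22.3  -2.3  -0.  -65.6 -71.1] pos [ 0.6238 -0.2604  0.198 ] rpy [-1.7977e+02 -1.0000e-01  1.0272e+02] F [-1.4  0.7  0.7] M [-0.08 -0.06 -0.02] op 0.0875
shift shares [0.0315 0.0618 0.4898] turn shares [-0.0006 -0.0003  0.0006]
cam [ 0.54673471 -0.27865052  0.34270648]
1232 ((632.7369995117188, -252.01429748535156), (43.62495422363281, 12.049690246582031), 11.734626770019531)
```

View pics/d.png

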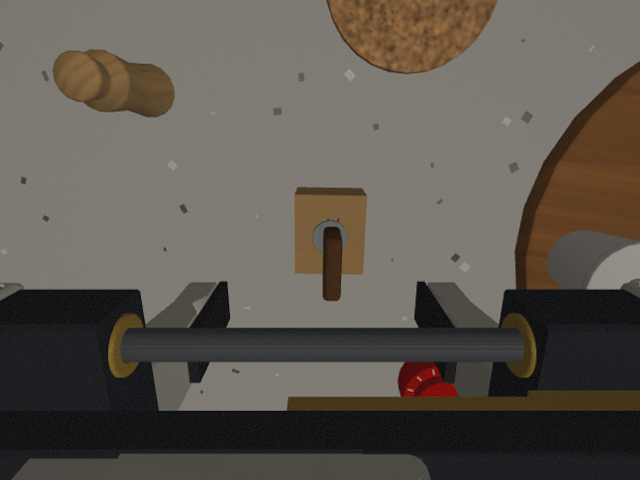

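The handle is centred under the gripper at about (0.633, -0.252). For this grasp q6 ≈ -71 and would approach its limit during the screwing, so I make a half turn first.

```bash
R='[[[0,0,0],[0,0,-0.0198]],[[0,0,0],[0,0,-0.0396]],[[0,0,0],[0,0,-0.0594]],[[0,0,0],[0,0,-0.0792]],[[0,0,0],[0,0,-0.099]]]'
python3 -m handwheel '[[[0.03,0.05,0],[0,0,-0.0198]],[[0.03,0.05,0],[0,0,-0.0396]],[[0.03,0.05,0],[0,0,-0.0594]],[[0.03,0.05,0],[0,0,-0.0792]],[[0.03,0.05,0],[0,0,-0.099]]]' >/dev/null
python3 -m handwheel '[[[0,0,0],[0,0,-0.0198]],[[0,0,0],[0,0,-0.0396]],[[0,0,0],[0,0,-0.0594]],[[0,0,0],[0,0,-0.0792]],[[0,0,0],[0,0,-0.099]]]' >/dev/null
python3 -m handwheel '[[[0,0,0],[0,0,-0.0198]],[[0,0,0],[0,0,-0.0396]],[[0,0,0],[0,0,-0.0594]],[[0,0,0],[0,0,-0.0792]],[[0,0,0],[0,0,-0.099]]]' >/dev/null
python3 -m handwheel '[[[0,0,0],[0,0,-0.0198]],[[0,0,0],[0,0,-0.0396]],[[0,0,0],[0,0,-0.0594]],[[0,0,0],[0,0,-0.0792]],[[0,0,0],[0,0,-0.099]]]' >/dev/null
python3 -m handwheel '[[[0,0,0],[0,0,-0.0198]],[[0,0,0],[0,0,-0.0396]],[[0,0,0],[0,0,-0.0594]],[[0,0,0],[0,0,-0.0792]],[[0,0,0],[0,0,-0.099]]]' 
python3 - <<'E'
from h import *
plan([.633,-.252,.1],282.2)
E
```

```text
clock: 3.48
tool_pos: [0.6319, -0.2556, 0.202]
orientation: [-179.9, -0.0, -78.9]
force: [-0.3, 0.0, 0.8]
opening: 0.0877
clk 3.48 q [ -5.7  22.5  -1.5   0.  -65.9 106.7] pos [ 0.6319 -0.2556  0.202 ] rpy [-1.7991e+02 -5.0000e-02 -7.8940e+01] F [-0.3  0.   0.8] M [-0.12  0.12 -0.04] op 0.0877
shift shares [-0.0173 -0.0079  0.51  ] turn shares [-0.0003 -0.0001 -0.0032]
```

```bash
python3 -m handwheel '[[[-0.01,-0.005,0.15],[0,0,-0.002]],[[-0.017,-0.008,0.3],[0,0,-0.003]],[[-0.017,-0.008,0.4],[0,0,-0.003]],[[-0.017,-0.008,0.4],[0,0,-0.003]],[[-0.017,-0.008,0.4],[0,0,-0.003]]]'
python3 - <<'E'
from h import *
plan([.633,-.252,.1],282.2)
E
```

```text
clock: 3.9
tool_pos: [0.6326, -0.2516, 0.1209]
orientation: [179.9, -0.0, -78.2]
force: [-0.3, -0.8, -0.2]
opening: 0.0878
clk 3.9 q [ -5.3  26.2  -7.    0.  -56.9 107.1] pos [ 0.6326 -0.2516  0.1209] rpy [ 1.7993e+02 -1.0000e-02 -7.8190e+01] F [-0.3 -0.8 -0.2] M [-0.13  0.06  0.02] op 0.0878
shift shares [ 0.0021 -0.0015  0.1045] turn shares [ 0.0002 -0.     -0.0011]
```

```bash
python3 -m handwheel '[[[0,0,0.05],[0,0,-0.001]],[[0.002,0,0.1],[0,0,-0.001]],[[0.002,0,0.1],[0,0,-0.001]],[[0.002,0,0.1],[0,0,-0.001]]]'
python3 -m handwheel '[[[0,0,0],[0,0,0]],[[0,0,0],[0,0,0]],[[0,0,0],[0,0,0]],[[0,0,0],[0,0,0]],[[0,0,0],[0,0,0]]]' 1
python3 -m handwheel '[[[0,0,0],[0,0,0]],[[0,0,0],[0,0,0]],[[0,0,0],[0,0,0]],[[0,0,0],[0,0,0]],[[0,0,0],[0,0,0]]]'
python3 -c "
from h import *
plan([.633,-.252,.18],282.2)"
```

```text
clock: 4.23
tool_pos: [0.6332, -0.251, 0.1005]
orientation: [180.0, 0.0, -77.8]
force: [0.3, 0.0, 0.7]
opening: 0.0877
clock: 4.65
tool_pos: [0.6335, -0.2509, 0.1008]
orientation: [-180.0, -0.0, -77.8]
force: [0.6, 0.2, -0.6]
opening: 0.0601
clock: 5.07
tool_pos: [0.6334, -0.2509, 0.1005]
orientation: [180.0, 0.0, -77.8]
force: [0.5, -0.3, 0.4]
opening: 0.026
clk 5.07 q [ -5.3  27.3  -8.1   0.  -54.6 107.5] pos [ 0.6334 -0.2509  0.1005] rpy [180.     0.   -77.78] F [ 0.5 -0.3  0.4] M [-0.11  0.09 -0.  ] op 0.026
shift shares [ 0.005   0.003  -0.3973] turn shares [0. 0. 0.]
```

```bash
python3 -m handwheel '[[[0,0,0],[0,0,0]],[[0,0,0],[0,0,0]],[[0,0,0],[0,0,0]],[[0,0,0],[0,0,0]],[[0,0,0],[0,0,0]]]'
python3 -m handwheel '[[[0,0,-0.03],[0,0,0]],[[0,0,-0.08],[0,0,0]],[[0,0,-0.15],[0,0,0]],[[0,0,-0.25],[0,0,0]],[[0,0,-0.35],[0,0,0]]]'
python3 -m handwheel '[[[0,0,-0.15],[0,0,0]],[[0,0,-0.3],[0,0,0]],[[0,0,-0.3],[0,0,0]]]'
python3 -c "
from h import *
plan([.5636,.1066,.23],270)"
```

```text
clock: 5.48
tool_pos: [0.6334, -0.2509, 0.1005]
orientation: [180.0, 0.0, -77.8]
force: [0.4, 0.7, -0.4]
opening: 0.0119
clock: 5.9
tool_pos: [0.6332, -0.2509, 0.1719]
orientation: [180.0, 0.0, -77.8]
force: [-0.2, 0.2, -1.0]
opening: 0.0121
clock: 6.15
tool_pos: [0.6362, -0.2521, 0.2392]
orientation: [-179.5, -0.3, -77.7]
force: [1.3, -0.1, -0.2]
opening: 0.0116
clk 6.15 q [ -5.3  21.1   1.2   0.2 -69.5 107.5] pos [ 0.6362 -0.2521  0.2392] rpy [-179.45   -0.33  -77.74] F [ 1.3 -0.1 -0.2] M [-0.19 -0.16 -0.  ] op 0.0116
shift shares [-1.83   -0.0257  0.0357] turn shares [-0.0016 -0.0007  0.0341]
```

```bash
python3 -m handwheel '[[[-0.12,0.02,0],[0,0,0]],[[-0.28,0.06,0],[0,0,0]],[[-0.45,0.1,0],[0,0,0.005]],[[-0.62,0.14,0],[0,0,0.01]],[[-0.79,0.18,0],[0,0,0.015]]]'
python3 -c "
from h import *
plan([.51,.1066,.235],270)"
```

```text
clock: 6.57
tool_pos: [0.564, -0.103, 0.2314]
orientation: [-179.9, 0.0, -83.3]
force: [1.7, 1.4, -2.3]
opening: 0.0117
clk 6.57 q [  9.2  11.4 -13.3   0.  -65.3  87.5] pos [ 0.564  -0.103   0.2314] rpy [-179.94    0.    -83.31] F [ 1.7  1.4 -2.3] M [0.   0.04 0.04] op 0.0117
shift shares [-1.0725  0.1458 -0.0184] turn shares [-0.0002  0.      0.0186]
```

```bash
python3 -m handwheel '[[[-0.18,0.02,-0.01],[0,0,0.004]],[[-0.38,0.05,-0.02],[0,0,0.01]],[[-0.58,0.08,-0.02],[0,0,0.016]],[[-0.78,0.11,-0.02],[0,0,0.019]],[[-0.96,0.14,-0.02],[0,0,0.019]]]'
python3 -m handwheel '[[[-0.05,0,0],[0,0,0]],[[-0.05,0,0],[0,0,0]],[[-0.05,0,0],[0,0,0]]]'
python3 - <<'E'
from h import *
plan([.51,.1066,.235],270)
c=cam("wrist");save("e",c[0]["color"]);w=world(c);np.savez("w1.npz",w=w,c=c[0]["color"],R=c[1],t=c[2],K=c[3])
m=(w[...,2]>.055)&(w[...,2]<.078)&(abs(w[...,0]-.564)<.05)&(abs(w[...,1]-.107)<.05)
print(m.sum(),cv2.minAreaRect(w[m][:,:2].astype(np.float32)*1000))
E
```

```text
clock: 6.98
tool_pos: [0.5135, 0.0852, 0.2358]
orientation: [-179.9, 0.1, -90.1]
force: [1.5, -0.2, -1.2]
opening: 0.0119
clock: 7.23
tool_pos: [0.5142, 0.0939, 0.2354]
orientation: [-179.9, 0.0, -89.9]
force: [-0.6, 0.2, -0.4]
opening: 0.0119
clk 7.23 q [ 31.9   6.3 -18.9   0.  -64.7  58.2] pos [0.5142 0.0939 0.2354] rpy [-1.7994e+02  2.0000e-02 -8.9910e+01] F [-0.6  0.2 -0.4] M [-0.14  0.17 -0.  ] op 0.0119
shift shares [-0.0637  0.021   0.0018] turn shares [-0.0002  0.0001  0.0002]
8573 ((562.3980712890625, 107.11564636230469), (80.24441528320312, 80.32170867919922), 3.675907611846924)
```

View pics/e.png

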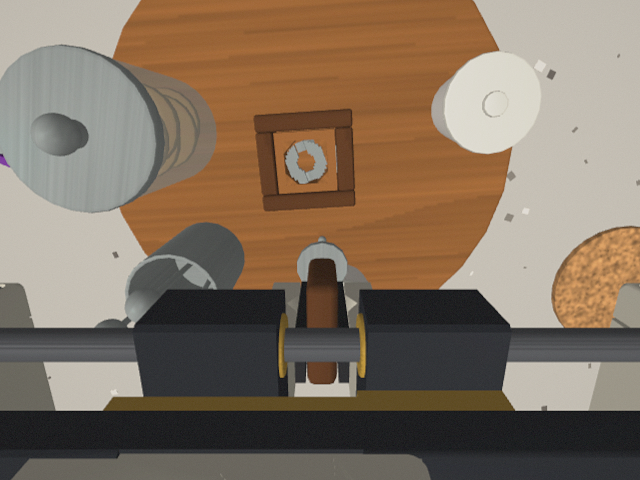

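The hub, cap and bush are at (306,161) with the slot visible. The held puller (collar at (322,262), pin tip at (321,240)) is well clear of jar, spoons and cup. I'll rectify the cap's top to read the slot angle.

```bash
python3 - <<'E'
from h import *
d=np.load("w1.npz");w,c,R,t,K=[d[k] for k in("w","c","R","t","K")]
X0,Y0=.5624,.1071
def rect(cx,cy,z,h,n):
    # image up=+x, left=+y
    i,j=np.mgrid[:n,:n]; x=cx+h-(i+.5)*2*h/n; y=cy+h-(j+.5)*2*h/n
    P=np.stack([x,y,np.full_like(x,z)],-1)@R.T+t; q=P@K.T
    return cv2.remap(c,(q[...,0]/q[...,2]).astype(np.float32),(q[...,1]/q[...,2]).astype(np.float32),cv2.INTER_LINEAR)
I=rect(X0,Y0,.066,.03,400)
save("f",np.hstack([I,rect(.5142,.0939,.177,.03,400)]))
hsv=cv2.cvtColor(I,cv2.COLOR_RGB2HSV); g=((hsv[...,1]<70)&(hsv[...,2]>60)).astype(np.uint8)
(cx,cy),r=cv2.minEnclosingCircle(np.argwhere(cv2.morphologyEx(g,cv2.MORPH_OPEN,np.ones((5,5))))[:, ::-1].astype(np.float32))
s=.06/400; bx,by=X0+.03-cy*s,Y0+.03-cx*s; print("bush",bx,by,r*s)
th=np.radians(np.arange(-180,180,2)); prof=[]
for a in th:
    v=[I[int(cy-rr/s*np.cos(a)),int(cx-rr/s*np.sin(a))] for rr in np.arange(.011,.0150,.0005)]
    v=np.array(v,int);prof.append(((v[:,0]-v[:,2])).mean())
for k in range(0,180,15): print(int(np.degrees(th[k])+.0),np.round(prof[k:k+15]).astype(int))
m=(abs(w[...,0]-.514)<.025)&(abs(w[...,1]-.094)<.025)&(w[...,2]>.165)&(w[...,2]<.19)
P=w[m];print(len(P),P.min(0),P.max(0),P.mean(0))
E
```

```text
bush 0.5646308792114259 0.10159755935668946 0.02279134826660156
-180 [ 0 -1 -1 -1 -1  0  0  0 -1 -1 -1 -1 -1 -1 -1]
-150 [-1  0  0  1  6  9 10  8  8 11 18 27 32 28 22]
-119 [17 24 35 48 59 63 56 52 50 51 57 64 70 78 83]
-90 [87 88 90 92 96 97 98 97 98 96 96 95 96 95 95]
-59 [94 92 93 91 88 85 83 78 72 68 63 54 45 40 37]
-29 [40 50 52 48 38 26 19 19 23 28 24 11  4 -1 -2]
0 [-2 -1 -1 -2 -1 -1 -1 -1 -1 -1 -1  0  0  0 -1]
29 [-1 -1  0 -1 -2 -1  1  1  3  5  5  9 20 28 38]
59 [52 62 61 54 44 35 26 20 17 13 15 21 27 30 32]
90 [32 34 40 45 47 47 46 45 45 46 44 41 39 39 41]
119 [38 31 23 15 15 16 17 16 12  6  6  6  5  8 12]
150 [12 10  5  1  0  0  0  0  0  0 -1 -1 -1  0  0]
1114 [0.50491477 0.07909746 0.16523973] [0.52886029 0.10768205 0.1821137 ] [0.51905139 0.09335107 0.17978567]
```

View pics/f.png

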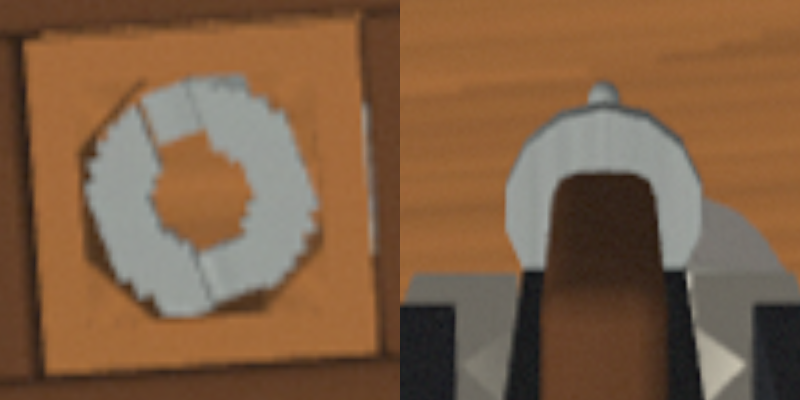

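In the rectified crop (left half) the bush is centred near (202,197), which is world ≈ (0.563, 0.107). The slot runs 20–21° from image-up toward the left, so its yaw is ≈ +20.5°. In the right half the collar is concentric with the TCP and the pin is in line with the handle. Tool yaw target is -69.5°.

```bash
python3 -m handwheel '[[[-0.03,-0.12,0],[0,0,-0.018]],[[-0.06,-0.245,0],[0,0,-0.036]],[[-0.06,-0.245,0.08],[0,0,-0.0567]],[[-0.06,-0.245,0.2],[0,0,-0.0567]],[[-0.06,-0.245,0.2],[0,0,-0.0567]]]'
python3 -m handwheel '[[[0,0,0],[0,0,0]],[[0,0,0],[0,0,0]]]'
python3 -c "
from h import *
plan([.563,.107,.17],290.5)"
```

```text
clock: 7.7
tool_pos: [0.5613, 0.103, 0.1901]
orientation: [179.6, 0.0, -69.8]
force: [-1.0, -1.0, -2.6]
opening: 0.0116
clock: 7.87
tool_pos: [0.5638, 0.1044, 0.1957]
orientation: [-180.0, -0.0, -69.7]
force: [0.4, -0.3, 0.0]
opening: 0.0117
clk 7.87 q [ 30.1  13.  -16.1   0.  -60.9  80.2] pos [0.5638 0.1044 0.1957] rpy [-1.7996e+02 -3.0000e-02 -6.9720e+01] F [ 0.4 -0.3  0. ] M [-0.12  0.12 -0.04] op 0.0117
shift shares [-0.0137 -0.0004  0.1283] turn shares [-0.0001 -0.0001 -0.0006]
```

```bash
python3 -m handwheel '[[[-0.0135,0,0.05],[0,0,-0.0006]],[[-0.0135,0,0.12],[0,0,-0.0006]],[[-0.0135,0,0.17],[0,0,-0.0006]],[[-0.0135,0,0.17],[0,0,-0.0006]],[[-0.0135,0,0.17],[0,0,-0.0006]]]'
python3 -m handwheel '[[[0,0,0],[0,0,0]],[[0,0,0],[0,0,0]]]'
python3 - <<'E'
from h import *
plan([.563,.107,.15],290.5)
E
```

```text
clock: 8.28
tool_pos: [0.5621, 0.1077, 0.1605]
orientation: [180.0, -0.0, -69.4]
force: [-0.5, 0.8, -0.8]
opening: 0.0117
clock: 8.45
tool_pos: [0.5628, 0.108, 0.1614]
orientation: [-179.9, -0.0, -69.4]
force: [0.6, -0.1, -0.9]
opening: 0.0118
clk 8.45 q [ 30.4  14.7 -18.7   0.  -56.5  80.2] pos [0.5628 0.108  0.1614] rpy [-179.92   -0.    -69.39] F [ 0.6 -0.1 -0.9] M [-0.1   0.17 -0.03] op 0.0118
shift shares [0.0051 0.0008 0.057 ] turn shares [-0.0002 -0.      0.0003]
```

```bash
python3 -m handwheel '[[[0.005,0,0.01],[0,0,0]],[[0.005,0,0.02],[0,0,0]],[[0.005,0,0.03],[0,0,0]],[[0.005,0,0.03],[0,0,0]]]'
python3 -m handwheel '[[[0,0,0.007],[0,0,0]],[[0,0,0.014],[0,0,0]],[[0,0,0.02],[0,0,0]],[[0,0,0.025],[0,0,0]],[[0,0,0.025],[0,0,0]]]'
python3 -c "
from h import *
plan([.563,.107,.1435],290.5)"
```

```text
clock: 8.78
tool_pos: [0.5624, 0.1067, 0.1541]
orientation: [180.0, 0.0, -69.4]
force: [0.2, 0.0, -2.1]
opening: 0.0118
clock: 9.2
tool_pos: [0.5625, 0.1068, 0.1493]
orientation: [180.0, -0.0, -69.4]
force: [-0.3, 0.9, -1.7]
opening: 0.012
clk 9.2 q [ 30.3  15.4 -19.6  -0.  -55.1  80.3] pos [0.5625 0.1068 0.1493] rpy [179.97  -0.   -69.4 ] F [-0.3  0.9 -1.7] M [-0.11  0.1  -0.02] op 0.012
shift shares [-0.0002 -0.0028  0.0288] turn shares [ 0.0001 -0.      0.0003]
```

```bash
python3 -m handwheel '[[[0,0,0.007],[0,0,0]],[[0,0,0.014],[0,0,0]],[[0,0,0.021],[0,0,0]],[[0,0,0.028],[0,0,0]],[[0,0,0.028],[0,0,0]]]'
python3 -m handwheel '[[[0,0,0.005],[0,0,0]],[[0,0,0.01],[0,0,0]],[[0,0,0.015],[0,0,0]],[[0,0,0.015],[0,0,0]]]'
python3 -c "
from h import *
plan([.563,.107,.135],290.5)"
```

```text
clock: 9.62
tool_pos: [0.5625, 0.1068, 0.1436]
orientation: [180.0, 0.0, -69.4]
force: [-0.1, 0.6, -1.0]
opening: 0.0121
clock: 9.95
tool_pos: [0.5625, 0.1068, 0.1407]
orientation: [180.0, 0.0, -69.4]
force: [-0.1, -0.3, -1.1]
opening: 0.0118
clk 9.95 q [ 30.3  15.9 -20.1  -0.  -54.   80.3] pos [0.5625 0.1068 0.1407] rpy [179.99   0.   -69.4 ] F [-0.1 -0.3 -1.1] M [-0.07  0.05 -0.02] op 0.0118
shift shares [-0.0002 -0.0025  0.0287] turn shares [0.     0.     0.0003]
```

No side force; the nose is in the bore. Now the pin should meet the slot.

```bash
python3 -m handwheel '[[[0,0,0.004],[0,0,0]],[[0,0,0.008],[0,0,0]],[[0,0,0.012],[0,0,0]],[[0,0,0.012],[0,0,0]]]'
python3 -m handwheel '[[[0,0,0.004],[0,0,0]],[[0,0,0.008],[0,0,0]],[[0,0,0.012],[0,0,0]],[[0,0,0.012],[0,0,0]]]'
```

```text
clock: 10.28
tool_pos: [0.5625, 0.1068, 0.1384]
orientation: [180.0, 0.0, -69.4]
force: [-0.3, -0.5, -1.8]
opening: 0.012
clock: 10.62
tool_pos: [0.5625, 0.1068, 0.1359]
orientation: [180.0, 0.0, -69.4]
force: [0.1, 0.7, -2.1]
opening: 0.0116
```

```bash
python3 -m handwheel '[[[0,0,0.005],[0,0,0]],[[0,0,0.01],[0,0,0]],[[0,0,0.015],[0,0,0]],[[0,0,0.02],[0,0,0]],[[0,0,0.02],[0,0,0]]]'
python3 -m handwheel '[[[0,0,0.003],[0,0,0]],[[0,0,0.006],[0,0,0]],[[0,0,0.009],[0,0,0]],[[0,0,0.009],[0,0,0]]]'
```

```text
clock: 11.03
tool_pos: [0.5625, 0.1068, 0.1319]
orientation: [180.0, 0.0, -69.4]
force: [-0.6, -0.4, -1.5]
opening: 0.0116
clock: 11.37
tool_pos: [0.5626, 0.1068, 0.1302]
orientation: [180.0, -0.0, -69.4]
force: [0.2, 0.3, -0.8]
opening: 0.0117
```

```bash
python3 -m handwheel '[[[0,0,0.002],[0,0,0]],[[0,0,0.004],[0,0,0]],[[0,0,0.004],[0,0,0]]]'
python3 -m handwheel '[[[0,0,0.002],[0,0,0]],[[0,0,0.004],[0,0,0]],[[0,0,0.004],[0,0,0]]]'
```

```text
clock: 11.62
tool_pos: [0.5626, 0.1068, 0.1295]
orientation: [180.0, 0.0, -69.4]
force: [-0.5, -0.4, -1.3]
opening: 0.012
clock: 11.87
tool_pos: [0.5627, 0.1068, 0.1291]
orientation: [-180.0, -0.0, -69.4]
force: [-1.4, 0.1, 2.6]
opening: 0.0121
```

```bash
python3 -m handwheel '[[[0,0,-0.001],[0,0,0.008]],[[0,0,-0.001],[0,0,0.016]],[[0,0,-0.001],[0,0,0.024]],[[0,0,-0.001],[0,0,0.032]],[[0,0,-0.001],[0,0,0.032]]]'
python3 -c "
from h import *
plan([.5625,.1068,.1262],-69.5-57.3)"
```

```text
clock: 12.28
tool_pos: [0.5629, 0.1068, 0.1292]
orientation: [-180.0, -0.0, -81.0]
force: [-0.9, -0.3, 0.9]
opening: 0.0116
clk 12.28 q [ 30.3  16.6 -20.9   0.  -52.5  68.6] pos [0.5629 0.1068 0.1292] rpy [-179.97   -0.    -81.04] F [-0.9 -0.3  0.9] M [-0.28  0.09 -0.03] op 0.0116
shift shares [-0.0002  0.0019  0.015 ] turn shares [-1.000e-04  0.000e+00  1.271e-01]
```

Turning freely. Continue down the thread.

```bash
python3 -m handwheel '[[[0,0,0.001],[0,0,0.008]],[[0,0,0.0022],[0,0,0.016]],[[0,0,0.0034],[0,0,0.024]],[[0,0,0.0045],[0,0,0.032]],[[0,0,0.0045],[0,0,0.032]]]'
python3 -c "
from h import *
plan([.5625,.1068,.1262],-69.5-57.3)"
```

```text
clock: 12.7
tool_pos: [0.5631, 0.1067, 0.1286]
orientation: [-179.9, 0.0, -92.5]
force: [-0.3, -0.8, 3.5]
opening: 0.0118
clk 12.7 q [ 30.3  16.6 -20.9   0.  -52.4  57.2] pos [0.5631 0.1067 0.1286] rpy [-179.94    0.    -92.46] F [-0.3 -0.8  3.5] M [-0.49  0.16  0.04] op 0.0118
shift shares [-0.0002  0.0032  0.0121] turn shares [-0.0002  0.0001  0.0954]
```

```bash
python3 -m handwheel '[[[0,0,0.0008],[0,0,0.008]],[[0,0,0.002],[0,0,0.016]],[[0,0,0.0032],[0,0,0.024]],[[0,0,0.0045],[0,0,0.032]],[[0,0,0.0045],[0,0,0.032]]]'
python3 -c "
from h import *
plan([.5625,.1068,.1262],-69.5-57.3)"
```

```text
clock: 13.12
tool_pos: [0.5631, 0.1071, 0.1275]
orientation: [-179.9, 0.0, -103.9]
force: [-1.6, -0.5, 2.8]
opening: 0.0119
clk 13.12 q [ 30.3  16.7 -21.    0.  -52.2  45.7] pos [0.5631 0.1071 0.1275] rpy [-1.7994e+02  5.0000e-02 -1.0393e+02] F [-1.6 -0.5  2.8] M [ 0.02  0.01 -0.03] op 0.0119
shift shares [0.0024 0.0026 0.0067] turn shares [-0.0001  0.0002  0.0635]
```

```bash
python3 -m handwheel '[[[0,0,0.0012],[0,0,0.008]],[[0,0,0.0025],[0,0,0.016]],[[0,0,0.004],[0,0,0.024]],[[0,0,0.0052],[0,0,0.032]],[[0,0,0.0052],[0,0,0.032]]]'
python3 -m handwheel '[[[0,0,0.0005],[0,0,0.008]],[[0,0,0.001],[0,0,0.016]],[[0,0,0.001],[0,0,0.021]],[[0,0,0.001],[0,0,0.021]]]'
python3 -c "
from h import *
plan([.5625,.1068,.1262],-69.5-57.3)"
```

```text
clock: 13.53
tool_pos: [0.563, 0.1071, 0.1264]
orientation: [-180.0, 0.0, -115.4]
force: [0.6, 0.2, 3.3]
opening: 0.0122
clock: 13.87
tool_pos: [0.5631, 0.1071, 0.1264]
orientation: [-180.0, 0.1, -122.9]
force: [-0.0, 0.3, 5.7]
opening: 0.0121
clk 13.87 q [ 30.3  16.8 -21.1   0.  -52.1  26.8] pos [0.5631 0.1071 0.1264] rpy [-1.7996e+02  6.0000e-02 -1.2288e+02] F [-0.   0.3  5.7] M [-0.01  0.08 -0.05] op 0.0121
shift shares [0.0028 0.0018 0.0011] turn shares [-0.0001  0.0002  0.0109]
```

```bash
python3 -m handwheel '[[[0,0,0],[0,0,0.004]],[[0,0,0],[0,0,0.008]],[[0,0,0],[0,0,0.011]],[[0,0,0],[0,0,0.011]],[[0,0,0],[0,0,0.011]]]'
python3 - <<'E'
from h import *
plan([.5625,.1068,.2262],-69.5-57.3)
c=cam("top");w=world(c)[200:270,230:300]
s=cam("wrist");W=world(s)
m=(abs(W[...,0]-.563)<.022)&(abs(W[...,1]-.107)<.022)&(W[...,2]>.04)&(W[...,2]<.1)
print(np.histogram(W[m][:,2],np.arange(.056,.09,.002)))
save("g",s[0]["color"])
E
```

```text
clock: 14.28
tool_pos: [0.5631, 0.1071, 0.1264]
orientation: [-180.0, 0.1, -126.7]
force: [0.1, 0.7, 5.3]
opening: 0.0117
clk 14.28 q [ 30.3  16.8 -21.1   0.  -52.1  22.9] pos [0.5631 0.1071 0.1264] rpy [-1.7997e+02  5.0000e-02 -1.2674e+02] F [0.1 0.7 5.3] M [ 0.05  0.15 -0.05] op 0.0117
shift shares [ 0.0022  0.0012 -0.4991] turn shares [-0.0001  0.0001  0.0002]
(array([  27,   28,   46,  102,  688, 1428,   76,  882,  128,    0,    0,
          0,    0,    0,    0,    0]), array([0.056, 0.058, 0.06 , 0.062, 0.064, 0.066, 0.068, 0.07 , 0.072,
       0.074, 0.076, 0.078, 0.08 , 0.082, 0.084, 0.086, 0.088]))
```

View pics/g.png

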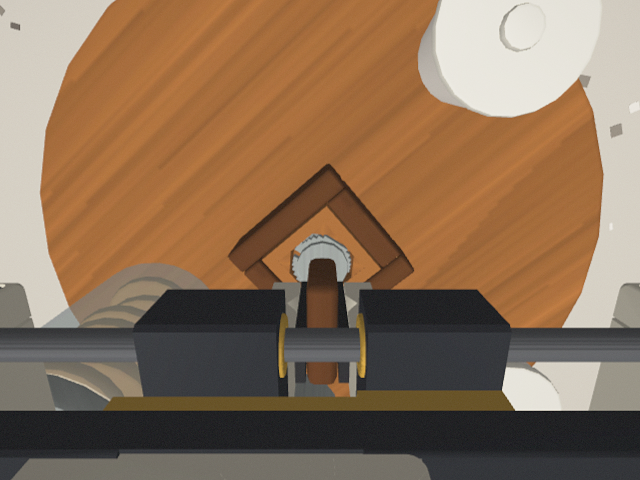

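The collar's top is at z ≈ 0.071 and the cap's at 0.066, so the collar is seated (around pixel (320,262)). Now a slow pull.

```bash
python3 -m handwheel '[[[0,0,-0.004],[0,0,0]],[[0,0,-0.008],[0,0,0]],[[0,0,-0.012],[0,0,0]],[[0,0,-0.016],[0,0,0]],[[0,0,-0.02],[0,0,0]]]'
python3 -m handwheel '[[[0,0,-0.004],[0,0,0]],[[0,0,-0.008],[0,0,0]],[[0,0,-0.012],[0,0,0]],[[0,0,-0.016],[0,0,0]],[[0,0,-0.02],[0,0,0]]]'
python3 -c "
from h import *
plan([.5625,.1068,.2262],-69.5-57.3)"
```

```text
clock: 14.8
tool_pos: [0.562, 0.1067, 0.1287]
orientation: [179.9, -0.1, -127.0]
force: [2.8, -0.3, -13.5]
opening: 0.0115
clock: 15.22
tool_pos: [0.5616, 0.1065, 0.1332]
orientation: [179.9, -0.1, -127.0]
force: [0.1, 0.2, -15.7]
opening: 0.012
clk 15.22 q [ 30.3  16.3 -20.6  -0.  -53.2  22.7] pos [0.5616 0.1065 0.1332] rpy [ 1.7992e+02 -1.1000e-01 -1.2702e+02] F [  0.1   0.2 -15.7] M [0.17 0.01 0.03] op 0.012
shift shares [-0.0029 -0.002  -0.4652] turn shares [ 0.0002 -0.0003 -0.0006]
```

```bash
python3 -m handwheel '[[[0,0,-0.006],[0,0,0]],[[0,0,-0.012],[0,0,0]],[[0,0,-0.018],[0,0,0]],[[0,0,-0.024],[0,0,0]],[[0,0,-0.03],[0,0,0]]]'
python3 -m handwheel '[[[0,0,-0.006],[0,0,0]],[[0,0,-0.012],[0,0,0]],[[0,0,-0.018],[0,0,0]],[[0,0,-0.024],[0,0,0]],[[0,0,-0.03],[0,0,0]]]'
python3 -m handwheel '[[[0,0,-0.006],[0,0,0]],[[0,0,-0.012],[0,0,0]],[[0,0,-0.018],[0,0,0]],[[0,0,-0.024],[0,0,0]],[[0,0,-0.03],[0,0,0]]]'
python3 -c "
from h import *
plan([.5625,.1068,.2262],-69.5-57.3)"
```

```text
clock: 15.63
tool_pos: [0.5621, 0.1066, 0.1399]
orientation: [180.0, -0.0, -127.0]
force: [-1.0, 1.3, -15.8]
opening: 0.0118
clock: 16.05
tool_pos: [0.5626, 0.1068, 0.146]
orientation: [180.0, 0.0, -127.0]
force: [-1.0, -0.8, -15.5]
opening: 0.0115
clock: 16.47
tool_pos: [0.5633, 0.107, 0.1526]
orientation: [-179.9, 0.1, -127.0]
force: [0.6, -0.1, -2.4]
opening: 0.0116
clk 16.47 q [ 30.3  15.2 -19.3   0.  -55.4  22.7] pos [0.5633 0.107  0.1526] rpy [-1.7994e+02  6.0000e-02 -1.2698e+02] F [ 0.6 -0.1 -2.4] M [-0.03  0.02  0.02] op 0.0116
shift shares [ 0.0027  0.0022 -0.3678] turn shares [-0.0002  0.0002 -0.0005]
```

```bash
python3 -m handwheel '[[[0,0,-0.02],[0,0,0]],[[0,0,-0.05],[0,0,0]],[[0,0,-0.09],[0,0,0]],[[0,0,-0.14],[0,0,0]],[[0,0,-0.2],[0,0,0]]]'
python3 -m handwheel '[[[0,0,-0.06],[0,0,0]],[[0,0,-0.12],[0,0,0]],[[0,0,-0.18],[0,0,0]],[[0,0,-0.22],[0,0,0]],[[0,0,-0.22],[0,0,0]]]'
python3 - <<'E'
from h import *
plan([.4215,-.2325,.235],-127)
c=cam("wrist");W=world(c);s=cam("scene");save("i",s[0]["color"][120:440,180:500])
m=(abs(W[...,0]-.563)<.04)&(abs(W[...,1]-.107)<.04)&(W[...,2]>.1)&(W[...,2]<.2)
print(np.histogram(W[m][:,2],np.arange(.13,.2,.004)))
E
```

```text
clock: 16.88
tool_pos: [0.563, 0.1069, 0.1936]
orientation: [-180.0, 0.1, -127.0]
force: [-0.3, -0.8, -4.1]
opening: 0.0118
clock: 17.3
tool_pos: [0.564, 0.1072, 0.2391]
orientation: [-179.8, 0.2, -127.0]
force: [0.2, 0.2, -3.8]
opening: 0.012
clk 17.3 q [ 30.3  11.  -12.7   0.1 -66.   22.7] pos [0.564  0.1072 0.2391] rpy [-179.84    0.24 -126.98] F [ 0.2  0.2 -3.8] M [-0.03  0.09  0.01] op 0.012
shift shares [ 1.7854 -0.4524  0.0144] turn shares [-0.0004  0.0007  0.0001]
(array([   0,    0,   21,  154,  152,  131,  138,  162,  228,  192,  275,
       2291, 1157, 1042,    1,    0,    0]), array([0.13 , 0.134, 0.138, 0.142, 0.146, 0.15 , 0.154, 0.158, 0.162,
       0.166, 0.17 , 0.174, 0.178, 0.182, 0.186, 0.19 , 0.194, 0.198]))
```

View pics/i.png

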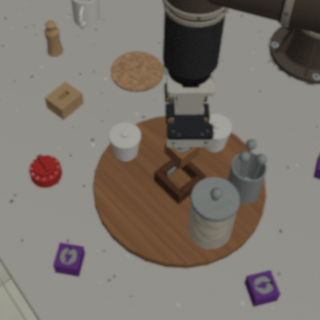

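The cap hangs from the puller, and the empty socket is visible at (180,172). Carry it to the trivet.

```bash
python3 -m handwheel '[[[0.03,-0.008,0],[0,0,0]],[[0.1,-0.025,0],[0,0,0]],[[0.2,-0.05,0],[0,0,0]],[[0.32,-0.08,0],[0,0,0]],[[0.46,-0.116,0],[0,0,0]]]'
python3 -m handwheel '[[[0.14,-0.035,0],[0,0,0]],[[0.28,-0.07,0],[0,0,0]],[[0.42,-0.106,0],[0,0,0]],[[0.56,-0.142,0],[0,0,0]],[[0.7,-0.177,0],[0,0,0]]]'
python3 -m handwheel '[[[0.14,-0.035,0],[0,0,0]],[[0.28,-0.07,0],[0,0,0]],[[0.4,-0.1,0],[0,0,0]],[[0.5,-0.125,0],[0,0,0]],[[0.57,-0.145,0],[0,0,0]]]'
python3 -m handwheel '[[[0.03,-0.008,0],[0,0,0]],[[0.04,-0.01,0],[0,0,0]],[[0.04,-0.01,0],[0,0,0]],[[0.04,-0.01,0],[0,0,0]]]'
python3 -c "
from h import *
plan([.4215,-.2325,.11],-127)"
```

```text
clock: 17.82
tool_pos: [0.5244, 0.0176, 0.2353]
orientation: [180.0, -0.1, -127.0]
force: [1.2, -0.3, -3.2]
opening: 0.0115
clock: 18.23
tool_pos: [0.4675, -0.1161, 0.2357]
orientation: [180.0, -0.0, -127.0]
force: [-0.3, -0.2, -3.7]
opening: 0.0122
clock: 18.65
tool_pos: [0.4215, -0.2245, 0.2356]
orientation: [180.0, -0.0, -127.1]
force: [0.4, 0.5, -3.2]
opening: 0.0118
clock: 18.98
tool_pos: [0.4209, -0.2297, 0.2358]
orientation: [180.0, 0.0, -127.0]
force: [-0.0, -0.0, -3.4]
opening: 0.0119
clk 18.98 q [ -5.    2.  -23.5  -0.  -64.4  58. ] pos [ 0.4209 -0.2297  0.2358] rpy [ 1.8000e+02  1.0000e-02 -1.2701e+02] F [-0.  -0.  -3.4] M [ 0.03  0.08 -0.01] op 0.0119
shift shares [ 0.0095 -0.011   0.6292] turn shares [ 0.  0. -0.]
```

```bash
python3 -m handwheel '[[[0,0,0.04],[0,0,0]],[[0.005,-0.005,0.12],[0,0,0]],[[0.01,-0.01,0.22],[0,0,0]],[[0.01,-0.01,0.32],[0,0,0]],[[0.01,-0.01,0.4],[0,0,0]]]'
python3 -m handwheel '[[[0,0,0.06],[0,0,0]],[[0,0,0.11],[0,0,0]],[[0,0,0.15],[0,0,0]],[[0,0,0.18],[0,0,0]],[[0,0,0.2],[0,0,0]]]'
python3 -m handwheel '[[[0,0,0],[0,0,0]],[[0,0,0],[0,0,0]]]'
```

```text
clock: 19.4
tool_pos: [0.4212, -0.2318, 0.154]
orientation: [179.9, -0.0, -126.9]
force: [-0.0, 0.7, -3.9]
opening: 0.0117
clock: 19.82
tool_pos: [0.4217, -0.2324, 0.1153]
orientation: [180.0, -0.0, -127.0]
force: [-0.0, 0.0, -3.0]
opening: 0.0118
clock: 19.98
tool_pos: [0.4218, -0.2326, 0.1161]
orientation: [-180.0, 0.0, -127.0]
force: [0.4, -0.0, -3.5]
opening: 0.0119
```

```bash
python3 -m handwheel '[[[0,0,0.01],[0,0,0]],[[0,0,0.02],[0,0,0]],[[0,0,0.03],[0,0,0]],[[0,0,0.038],[0,0,0]],[[0,0,0.042],[0,0,0]]]'
python3 -m handwheel '[[[0,0,0.003],[0,0,0]],[[0,0,0.006],[0,0,0]],[[0,0,0.009],[0,0,0]],[[0,0,0.009],[0,0,0]]]'
```

```text
clock: 20.4
tool_pos: [0.4215, -0.2326, 0.1074]
orientation: [180.0, 0.0, -127.0]
force: [0.4, -0.2, -2.0]
opening: 0.0119
clock: 20.73
tool_pos: [0.4218, -0.2327, 0.1058]
orientation: [-180.0, 0.0, -127.0]
force: [-0.1, -0.4, -1.2]
opening: 0.0117
```

Cap weight came off; lower the last millimetre until the collar is seated.

```bash
python3 -m handwheel '[[[0,0,0.002],[0,0,0]],[[0,0,0.004],[0,0,0]],[[0,0,0.006],[0,0,0]],[[0,0,0.006],[0,0,0]]]'
python3 -m handwheel '[[[0,0,0.001],[0,0,0]],[[0,0,0.002],[0,0,0]],[[0,0,0.003],[0,0,0]],[[0,0,0.003],[0,0,0]]]'
```

```text
clock: 21.07
tool_pos: [0.4216, -0.2326, 0.1046]
orientation: [-180.0, 0.0, -127.0]
force: [-0.6, -0.1, 0.3]
opening: 0.0121
clock: 21.4
tool_pos: [0.4217, -0.2327, 0.1044]
orientation: [-180.0, -0.0, -127.0]
force: [-1.6, 0.2, 5.4]
opening: 0.0122
```

```bash
python3 -m handwheel '[[[0,0,-0.002],[0,0,0]],[[0,0,-0.002],[0,0,0]],[[0,0,-0.002],[0,0,0]]]'
python3 -m handwheel '[[[0,0,0],[0,0,0]],[[0,0,0],[0,0,0]],[[0,0,0],[0,0,0]],[[0,0,0],[0,0,0]],[[0,0,0],[0,0,0]]]' -1
python3 -m handwheel '[[[0,0,0],[0,0,0]],[[0,0,0],[0,0,0]],[[0,0,0],[0,0,0]],[[0,0,0],[0,0,0]],[[0,0,0],[0,0,0]]]'
python3 -m handwheel '[[[0,0,-0.05],[0,0,0]],[[0,0,-0.15],[0,0,0]],[[0,0,-0.3],[0,0,0]],[[0,0,-0.45],[0,0,0]],[[0,0,-0.6],[0,0,0]]]'
python3 -m handwheel '[[[0,0,-0.1],[0,0,0]],[[0,0,-0.1],[0,0,0]],[[0,0,-0.1],[0,0,0]],[[0,0,-0.1],[0,0,0]]]'
python3 - <<'E'
from h import *
plan([.4215,-.2325,.2],-127)
c=cam("wrist");W=world(c);save("j",c[0]["color"])
for lo,hi in((.035,.0465),(.046,.055),(.1,.14)):
    m=(abs(W[...,0]-.4215)<.06)&(abs(W[...,1]+.2325)<.06)&(W[...,2]>lo)&(W[...,2]<hi)
    print(m.sum(),np.median(W[m],0).round(4),cv2.minAreaRect(W[m][:,:2].astype(np.float32)*1000))
E
```

```text
clock: 21.65
tool_pos: [0.4217, -0.2326, 0.1044]
orientation: [-180.0, 0.0, -127.0]
force: [-1.1, 0.8, 0.8]
opening: 0.0119
clock: 22.07
tool_pos: [0.4215, -0.2326, 0.1043]
orientation: [180.0, 0.0, -127.0]
force: [-0.1, -0.3, 0.0]
opening: 0.0398
clock: 22.48
tool_pos: [0.4215, -0.2326, 0.1043]
orientation: [180.0, -0.0, -127.0]
force: [-0.1, 0.2, -0.0]
opening: 0.0729
clock: 22.9
tool_pos: [0.4212, -0.2326, 0.2256]
orientation: [180.0, -0.0, -127.0]
force: [0.6, 0.3, -0.7]
opening: 0.0874
clock: 23.23
tool_pos: [0.4211, -0.2324, 0.2437]
orientation: [180.0, 0.0, -127.0]
force: [0.1, 0.1, 0.1]
opening: 0.0879
clk 23.23 q [ -5.4   1.9 -22.6  -0.  -65.5  58.4] pos [ 0.4211 -0.2324  0.2437] rpy [ 179.96    0.   -127.01] F [0.1 0.1 0.1] M [-0.11  0.15  0.04] op 0.0879
shift shares [-0.0009 -0.0021  0.2186] turn shares [ 0.0001  0.     -0.    ]
1685 [ 0.4281 -0.2399  0.0443] ((420.9228210449219, -232.92742919921875), (50.25204849243164, 50.62036895751953), 82.40440368652344)
356 [ 0.4233 -0.2357  0.0493] ((423.8824462890625, -233.527099609375), (48.14155197143555, 44.73465347290039), 71.7266845703125)
964 [ 0.4236 -0.2351  0.1239] ((421.2275695800781, -233.33782958984375), (11.753057479858398, 43.732879638671875), 53.11345672607422)
```

View pics/j.png

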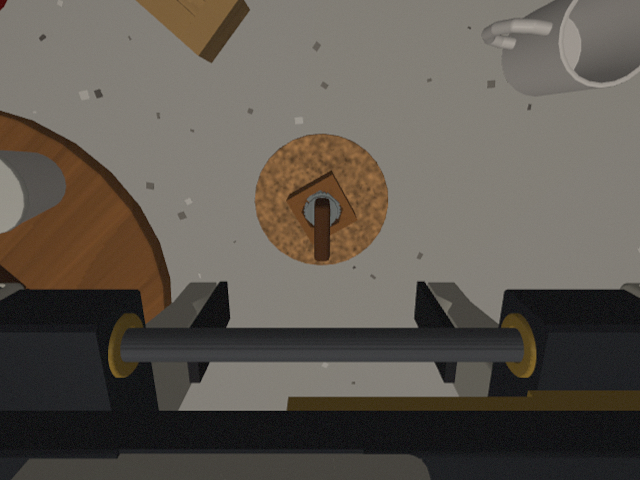

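The cap stands upright on the trivet at (322,205), with the puller upright in it at (322,230) and the gripper clear. Handing in.

```bash
python3 -c "
from h import *
print(close_job())"
```

```text
the job is handed in; nothing more can be done
None
```

The cap is out of the hub and standing upright on the cork trivet with the puller still screwed in. I handed the job in at about 23 s of the 67 s allowed; no verdict was reported.

**What I did**
- I took the puller from its stand and dropped its pin into the slot, which I had read from the wrist camera at about 20.5°.
- I screwed it clockwise about 57° until the collar sat down, then drew the cap straight up. The highest pull I saw was about 16 N, and the set-down reached about 5 N.

**Last checks**
- **Cap:** its centre measures about (0.421, -0.233), roughly 1 mm from the trivet's measured centre, with its top at z ≈ 0.044 as it should be when standing on the trivet.
- **Puller:** the handle is centred over the cap to within about 1 mm, so the puller is upright.
- **Gripper:** it is open about 14 cm above its release height, with the tool force near zero.
- **Bystanders:** I did not re-measure them at the end, but the arm met no unexpected forces on the way.

None of these checks failed. The top and wrist cameras disagreed by only about 1.5 mm on the hub's position.

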